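# Return a spot welder's change parts to their nests

## Task

The welder has been changed over: put each of the four change parts upright, fully down inside the blue nest that fits its shape and size: thick copper electrode in the large round nest, thin copper electrode in the small round one, brass block in the square one, red bar in the oblong one, in any order. Leave the white bottle and the dish of finished components standing where they are.

Things in the scene. Friction and masses are not known exactly. Their poses are not given: they have to be found in the camera images.
- big_electrode: Loose thick copper electrode standing on the bench: upright round body 40 mm in diameter, straight up to 46 mm, then tapering to a 16 mm flat at 58 mm height; 0.36 to 0.54 kg. Origin: centre of its underside, z up along its axis.
- small_electrode: Loose thin copper electrode standing on the bench: upright round body 24 mm in diameter, straight up to 46 mm, then tapering to an 8 mm flat at 56 mm height; 0.13 to 0.19 kg. Origin: centre of its underside, z up along its axis.
- jig_block: Loose square brass block standing on the bench, 36 x 36 mm and 50 mm tall, with a black stripe and two dark dots on top; 0.34 to 0.50 kg. Origin: centre of its underside, z up, x and y square to its sides.
- locating_bar: Loose red bar standing on the bench, 80 mm long (its x) by 24 mm wide (its y) by 46 mm tall, with two steel pins 8 mm thick and 10 mm tall on top, 28 mm either side of the middle; 0.24 to 0.36 kg. Origin: centre of its underside, z up.
- round_nest_big: Fixed to the bench, not movable: an open shallow holder of blue plastic with a black floor. Round, inside diameter 56 mm, outside 64 mm: the nest of the thick copper electrode. The floor inside is 4 mm above its origin, the rim 4 mm thick and its top 10 mm above the bench. Origin: centre of its underside, z up, at bench height (z = 0). 
- round_nest_small: Fixed to the bench, not movable: an open shallow holder of blue plastic with a black floor. Round, inside diameter 40 mm, outside 48 mm: the nest of the thin copper electrode. The floor inside is 4 mm above its origin, the rim 4 mm thick and its top 10 mm above the bench. Origin: centre of its underside, z up, at bench height (z = 0). 
- square_nest: Fixed to the bench, not movable: an open shallow holder of blue plastic with a black floor. Square, inside 52 x 52 mm, outside 60 x 60 mm: the nest of the square brass block. The floor inside is 4 mm above its origin, the rim 4 mm thick and its top 10 mm above the bench. Origin: centre of its underside, z up, at bench height (z = 0). x and y square to its sides.
- long_nest: Fixed to the bench, not movable: an open shallow holder of blue plastic with a black floor. Oblong, inside 96 mm (its x) by 40 mm (its y), outside 104 x 48 mm: the nest of the red bar. The floor inside is 4 mm above its origin, the rim 4 mm thick and its top 10 mm above the bench. Origin: centre of its underside, z up, at bench height (z = 0). 
- flux_bottle: Bystander: a loose white plastic bottle with black cap, 44 mm in diameter, 95 mm tall. To be left standing. Origin: centre of its underside, z up.
- dish: Bystander: a loose round white dish, 80 mm in diameter, 18 mm high, heaped with small copper and red components up to 32 mm above the bench. To be left alone. Origin: centre of its underside, z up.
There are look-alikes about, which are no part of the job. Leave any green or turquoise look-alike of the jig_block alone. Leave any green look-alike of the round_nest_small alone.

How it is judged:
By the outcome, as a careful person would: the job done as asked, in the order asked, and still so for the second after the job is handed in, with the robot touching nothing.
It also fails if it takes over 120 s, if anything falls off the work surface, if the arm or the gripper's body presses on something with over 40 N, if the wrist force passes 120 N, or if a joint passes its speed limit or range.

## Robot

A 6-joint arm with a two-finger parallel gripper is mounted at the origin on the work surface. World frame = base frame: x ahead of the robot, y to its left, z up, the work surface at z = 0. Lengths are in m, angles in rad, forces in N, time in s.
With the tool pointing down it reaches from about 0.3 to 0.775 m from the base axis. Payload 14.6 kg.
Tool frame: the origin (TCP) lies on the centre line of the jaws, within the pads' length; the fingertips stand 25 mm ahead of it and the grasp point (between the pads) lies 6 mm ahead of it (ctrl.tip_reach is the distance from the TCP to the fingertips, in m); z points along the fingers, y is the line along which they close (so a half turn about z gives the same grasp; the last joint's range is limited). The gripper opens to 94 mm and grips with 3 to 60 N. Pads are 16 mm wide; open, the fingers measure 119 mm over their backs; the gripper's body (75 mm by 177 mm) begins 78 mm behind the grasp point.
Start: joints at [-0.067, 0.3, 1.521, -0, 1.321, -0.067], TCP at [0.55, -0, 0.23] pointing down, gripper open.
Joint ranges: [-3.03, 3.03], [-0.79, 2.21], [0.23, 2.52], [-1.04, 4.18], [0, 3.07], [-2.55, 2.55]. Speed limits (rad/s): [2.22, 2.22, 2.57, 3.14, 3.14, 3.14].

## Interface

Orientations are given as [roll, pitch, yaw] about the fixed x, y, z axes, in that order (R = Rz(yaw) Ry(pitch) Rx(roll)).
In Python, from station import ctrl gives the robot as it stands. The module is installed in compiled form; this text tells all that it offers.
- The arm moves only by the tool apply_moves, never from a script. Its argument "deltas" is a list of rows, each a list of 7 numbers: the closure in counts, from 0 (fully open) to 255 (shut), then the shift along the world's x, y, z in cm, then the turn, a rotation vector about the world's x, y, z in rad. In form: [[jaw, tx, ty, tz, ax, ay, az], ...]. A call has 1 to 10 rows; each row shifts and turns the commanded pose from where the row before left it; what a row does not reach is not made up. A row lasts 1/10 s, in which the tool goes at most 50 mm and 8.59 degrees, less where a joint would pass 70% of its speed; a pose out of reach is approached as far as the arm can. A call with a gripper value outside its range is refused whole. The fingers move at their own pace and stop on an object; "grip_force" is the grip in N (left out, the last holds). Time passes only in rows, so rows that do not move let the fingers close. It gives the time, the measured TCP pose, the force, the opening and the grip force at its end, in the units of the state.
- ctrl.get_obs(): the state, without advancing time (a new reading comes with each control period).
- ctrl.camera(name): name is "scene" or "side" or "wrist"; returns a dict with "img" (480x640x3 uint8, red, green, blue), "K" (3x3 intrinsics, pixels), "pose" (4x4, takes a point from camera to world coordinates); the wrist camera has in their place "hand_eye" (4x4, takes a point from camera to tool coordinates, whose origin is the TCP and whose axes are the flange's). Camera axes: x right, y up, looking along -z (the intrinsics and any distortion apply to the point x, -y, -z); pixel columns grow to the right and rows downward; lengths in m; the calibration is good to about 2 mm. A picture is of the moment at which its call begins: read the wrist's pose just before it. There is no depth.
- ctrl.hand_in(): hands the job in; it is judged then, once.
The state is a dict: "time_s": time; "qpos": joint angles; "joint_vel": joint speeds; "tau": joint torques, N m; "ee_pos": TCP position; "eef_rot": TCP orientation; "force": force on the tool from outside, world axes, zero at the start; "moment": the same for the moment, N m; "grip_width": finger opening in m; "grip_force": force on a finger pad.
Only numpy, scipy, OpenCV 4.12 (cv2) and the standard library are available. Lean on these libraries where they do the work, as an engineer would, in place of code of your own. Each camera call takes 0.05 s, during which the arm holds its last target. There are 200 camera calls.

## Working session

There is one attempt and no reset: what is moved stays moved. The work goes in short steps, Python scripts to look and compute and a tool call to move; the robot and the scene stay as the last step left them, time stands still between calls to the robot, and variables do not carry over. Pictures are saved under pics/ and viewed, at most 14 in all, crops included, and the job is handed in when it is done.

Besides the shell and the picture viewer there is one more tool, called after ">>>" as name(argument=value, ...) on one line, values as JSON. apply_moves: Moves the arm, as the interface text tells. Its arguments: {"type":"object","properties":{"deltas":{"type":"array"},"grip_force":{"type":"number"}},"required":["deltas"]}

```bash
mkdir -p pics; cat > h.py <<'E'
import numpy as np, cv2
from scipy.spatial.transform import Rotation as R
from station import ctrl
def shot(name,fn=None):
    o=ctrl.get_obs(); c=ctrl.camera(name)
    if name=="wrist":
        T=np.eye(4); T[:3,:3]=R.from_euler('xyz',o["eef_rot"]).as_matrix(); T[:3,3]=o["ee_pos"]
        c["pose"]=T@c["hand_eye"]
    c["img"]=np.array(c["img"])
    if fn: cv2.imwrite("pics/"+fn,c["img"][:,:,::-1])
    return c
def ray(c,uv,z):
    d=np.linalg.inv(c["K"])@np.array([uv[0],uv[1],1.]); d=np.array([d[0],-d[1],-d[2]])
    d=c["pose"][:3,:3]@d; p=c["pose"][:3,3]
    return p+d*(z-p[2])/d[2]
def proj(c,P):
    q=np.linalg.inv(c["pose"])@np.append(P,1); q=c["K"]@np.array([q[0],-q[1],-q[2]]); return q[:2]/q[2]
E
python3 - <<'E'
from h import *
o=ctrl.get_obs(); print(o["eef_rot"],o["ee_pos"],o["grip_width"])
for n in("scene","wrist"):
    c=shot(n,n+"0.png"); print(n,sorted(c),c["pose"].round(3).tolist(),c["K"].round(1).tolist())
E
```

```text
[-3.14040175e+00 -5.61262376e-05  1.57078384e+00] [ 5.49753341e-01 -1.56080880e-06  2.29875853e-01] 0.09408094225862469
scene ['K', 'img', 'pose'] [[-0.824, -0.346, 0.449, 1.043], [0.567, -0.535, 0.627, 0.673], [0.023, 0.771, 0.637, 0.707], [0.0, 0.0, 0.0, 1.0]] [[459.9, 0.0, 317.7], [0.0, 459.9, 243.6], [0.0, 0.0, 1.0]]
wrist ['K', 'hand_eye', 'img', 'pose'] [[1.0, 0.0, 0.002, 0.55], [-0.001, 0.962, 0.273, 0.079], [-0.002, -0.273, 0.962, 0.383], [0.0, 0.0, 0.0, 1.0]] [[345.7, 0.0, 326.8], [0.0, 345.7, 239.8], [0.0, 0.0, 1.0]]
```

View pics/scene0.png

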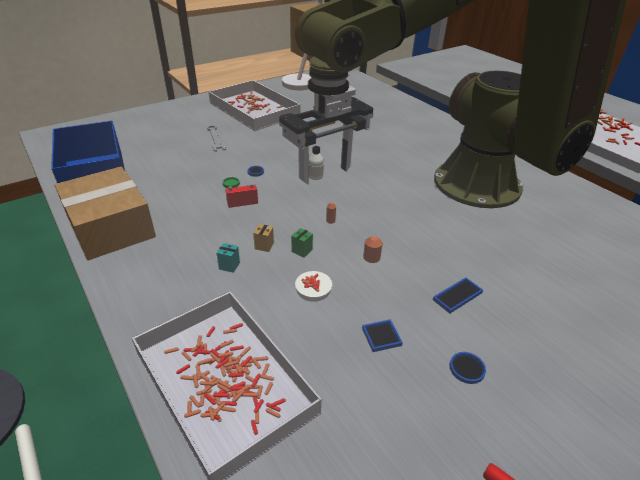

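View pics/wrist0.png

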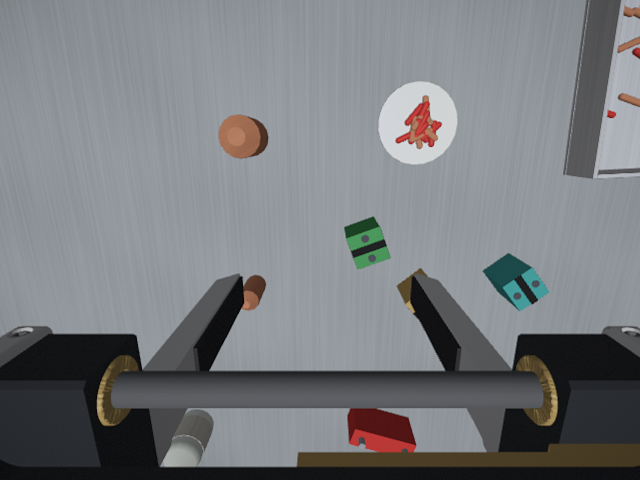

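The scene view shows these candidates:
- **Blue nests:** large round (468,367), square (382,335), oblong (458,294) and small round (256,171). The green ring at (231,183) is a look-alike.
- **Blocks:** brass (264,237). The green (302,242) and turquoise (228,257) ones are look-alikes.
- **Other parts:** thick electrode (373,249), thin electrode (331,212), red bar (242,196).
- **Bystanders:** bottle (316,163), dish (313,285).

The wrist view shows the electrodes at (240,135) and (253,292), and the brass block half hidden at (410,290).

```bash
cat >> h.py <<'E'
def mask(c,kind):
    h=cv2.cvtColor(c["img"],cv2.COLOR_RGB2HSV).astype(int); H,S,V=h[...,0],h[...,1],h[...,2]
    if kind=="blue": m=(H>105)&(H<128)&(S>120)&(V>50)
    if kind=="copper": m=(H>=4)&(H<=11)&(S>90)&(V>60)
    if kind=="brass": m=(H>=12)&(H<=22)&(S>90)&(V>50)
    if kind=="red": m=((H<=3)|(H>=176))&(S>170)&(V>60)
    if kind=="green": m=(H>=55)&(H<=75)&(S>80)&(V>40)
    if kind=="teal": m=(H>=80)&(H<=95)&(S>80)&(V>40)
    if kind=="white": m=(S<25)&(V>185)
    return m.astype(np.uint8)*255
def blobs(c,kind,amin=40):
    cs,_=cv2.findContours(mask(c,kind),cv2.RETR_EXTERNAL,cv2.CHAIN_APPROX_NONE)
    return [k for k in cs if cv2.contourArea(k)>amin]
def rect(c,k,z):
    P=np.array([ray(c,p,z)[:2] for p in k[:,0,:]],np.float32); (x,y),(w,h),a=cv2.minAreaRect(P*1000)
    return np.round([x,y,w,h,a],1)
E
python3 - <<'E'
from h import *
c=shot("scene")
for k,z in(("blue",.01),("copper",.0),("brass",.0),("red",.0),("green",0.01),("teal",0)):
    for b in blobs(c,k):
        M=cv2.moments(b); u=(M["m10"]/M["m00"],M["m01"]/M["m00"])
        if k!="blue": z={"copper":.027,"brass":.025,"red":.025,"green":.01,"teal":.025}[k]
        r=rect(c,b,z); 
        if r[2]<150 and -400<r[1]<700: print(k,np.round(u),r,"cen",(ray(c,u,z)*1000).round())
cv2.imwrite("pics/crop1.png",cv2.resize(c["img"][140:400,200:510,::-1],None,fx=2.3,fy=2.3,interpolation=cv2.INTER_CUBIC))
E
```

```text
blue [468. 366.] [519.8 422.7  62.5  62.1   9.3] cen [521. 423.  10.]
blue [382. 334.] [602.4 278.6  60.2  60.   70.8] cen [603. 279.  10.]
blue [458. 294.] [393.6 285.6 104.3  48.8   1.6] cen [395. 286.  10.]
copper [191. 411.] [967.7 237.3  26.4  21.5  56. ] cen [972. 239.  27.]
copper [247. 392.] [885.7 256.6  27.8  56.6  64.4] cen [882. 258.  27.]
copper [266. 373.] [838.2 242.5  33.5  19.8  76.5] cen [838. 245.  27.]
copper [219. 380.] [907.5 204.2 149.1 116.8  32.7] cen [910. 211.  27.]
copper [199. 345.] [907.1 120.7  33.4  26.7  62.5] cen [909. 124.  27.]
copper [374. 243.] [451.7  80.7  63.6  37.8  85.1] cen [451.  73.  27.]
copper [332. 210.] [462.5 -83.1  87.1  20.7  54.6] cen [456. -88.  27.]
brass [269. 235.] [649.7 -82.   90.4  23.7  59.9] cen [642. -89.  25.]
brass [258. 230.] [ 656.5 -115.6   57.6   14.6   45.1] cen [ 652. -120.   25.]
red [496. 473.] [642.4 583.6  23.7  35.8  16.7] cen [642. 579.  25.]
red [241. 189.] [ 603.9 -302.9   19.7   77.7   72.6] cen [ 604. -302.   25.]
green [306. 236.] [559.9 -52.6  36.6  16.7  18.7] cen [560. -53.  10.]
green [231. 181.] [ 600.4 -376.7   42.5   43.7   57.7] cen [ 601. -376.   10.]
teal [230. 255.] [756.4 -70.7  99.6  45.9  67.6] cen [749. -73.  25.]
```

View pics/crop1.png

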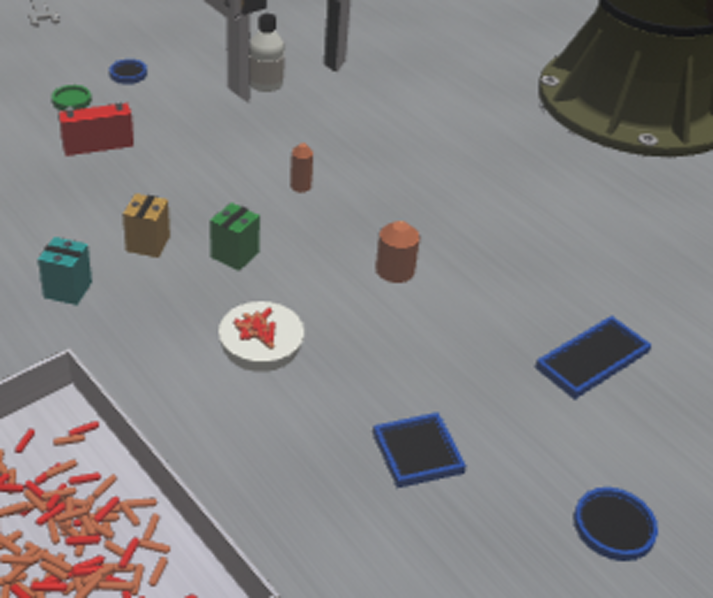

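The crop confirms the choice. The brass block carries the black stripe, and the green and turquoise ones are look-alikes. The blue small nest lies beside the green ring. I'm moving up and over the near side for a clear wrist view.

>>> apply_moves(deltas=[[0, 0, -3, 1.2, 0, 0, 0], [0, 0, -3, 1.2, 0, 0, 0], [0, 0, -3, 1.2, 0, 0, 0], [0, 0, -3, 1.2, 0, 0, 0], [0, 0, -3, 1.2, 0, 0, 0], [0, 0, -3, 1.2, 0, 0, 0], [0, 0, -3, 1.2, 0, 0, 0], [0, 0, -3, 1.2, 0, 0, 0], [0, 0, 0, 0, 0, 0, 0], [0, 0, 0, 0, 0, 0, 0]])

```text
time_s: 1.15
ee_pos: [0.5499, -0.2401, 0.3259]
eef_rot: [-3.141, -0.001, 1.57]
force: [-0.1, 0.1, -0.4]
grip_width: 0.0939
grip_force: 0.0
```

```bash
python3 - <<'E'
from h import *
c=shot("wrist","w1.png"); print(ctrl.get_obs()["ee_pos"])
for k,z in(("blue",.01),("copper",.05),("brass",.05),("red",.046)):
    for b in blobs(c,k,100):
        M=cv2.moments(b); u=(M["m10"]/M["m00"],M["m01"]/M["m00"])
        print(k,np.round(u),rect(c,b,z))
E
```

```text
[ 0.54992321 -0.23943791  0.32574365]
blue [302. 306.] [ 511.4 -395.9   47.5   46.3   90. ]
copper [256.  75.] [469.  -88.2  21.3  30.9  46.2]
brass [488. 458.] [ 772.2 -633.1  538.2   43.4    0. ]
brass [541. 391.] [ 859.9 -514.6   51.5  132.5   16.8]
brass [112. 391.] [ 236.7 -514.4  133.3   49.6   72.1]
brass [569. 269.] [ 888.9 -334.8  166.4  120.5   90. ]
brass [417.  79.] [652.4 -92.2  45.7  34.7  40.4]
red [378. 231.] [ 615.7 -272.2   28.8   83.1   71.9]
```

View pics/w1.png

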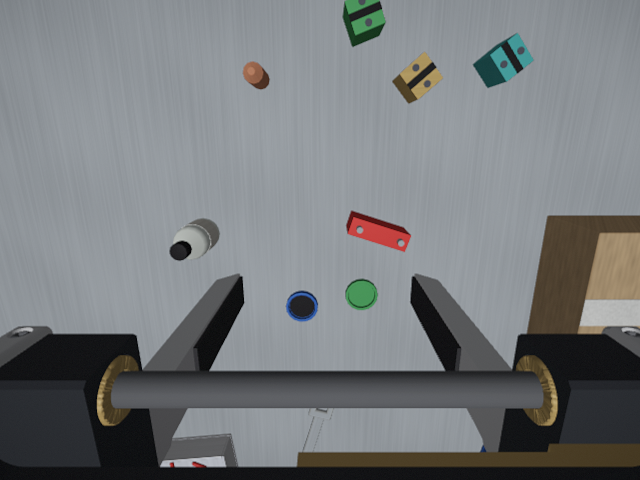

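The wrist view shows:
- **Nests:** small blue nest (302,306), with the green look-alike ring at (362,294).
- **Parts:** red bar (378,231) with pins at (360,230) and (401,243), brass block (417,75), thin electrode (256,75).
- **Bystander:** bottle (190,240).

Next I'll measure the tops.

```bash
python3 - <<'E'
from h import *
c=shot("wrist"); img=c["img"]; V=img.max(2)
for u in((360,230),(401,243)): print("pin",(ray(c,u,.056)*1000).round(1))
for k,z,lo in(("red",.046,0),("brass",.05,0),("copper",.056,0)):
    for b in blobs(c,k,100):
        x,y,w,h=cv2.boundingRect(b)
        if w>90 or y>350 or x>450: continue
        m=np.zeros(V.shape,np.uint8); cv2.drawContours(m,[b],-1,255,-1); vals=V[m>0]
        t,_=cv2.threshold(vals.reshape(-1,1),0,255,cv2.THRESH_OTSU)
        mm=((m>0)&(V>t)).astype(np.uint8)*255; mm=cv2.morphologyEx(mm,cv2.MORPH_CLOSE,np.ones((5,5)))
        cs,_=cv2.findContours(mm,0,1); q=max(cs,key=cv2.contourArea)
        print(k,t,rect(c,q,z), cv2.boundingRect(q),np.percentile(vals,[5,50,95]))
x=img[40:110,230:300,::-1]; y=img[40:110,385:455,::-1]; 
cv2.imwrite("pics/c2.png",cv2.resize(np.hstack([x,y]),None,fx=5.5,fy=5.5,interpolation=cv2.INTER_NEAREST))
E
```

```text
pin [ 591.2 -267.3   56. ]
pin [ 643.9 -284.3   56. ]
red 140.0 [ 616.9 -276.    23.    79.    71.9] (348, 218, 63, 34) [ 83. 196. 200.]
brass 125.0 [649.7 -80.8  35.1  13.3  40.3] (400, 54, 32, 31) [ 78. 169. 177.]
copper 112.0 [466.4 -86.2  20.5  21.4  89.9] (243, 63, 20, 21) [ 73. 143. 176.]
```

View pics/c2.png

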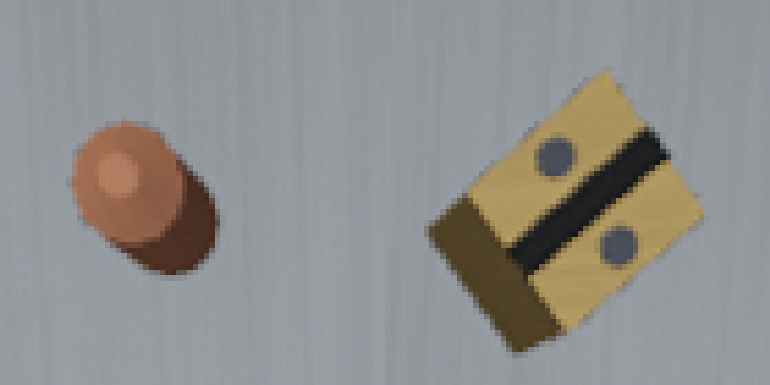

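The close crop shows the thin electrode's flat at about (251.6,71.5). The brass top's corners are at (400,75.6), (425,52.7), (442.8,78.7) and (417.7,100.5).

```bash
python3 - <<'E'
from h import *
c=shot("wrist")
print("flat",(ray(c,(251.6,71.5),.056)*1000).round(1),"rim",(ray(c,(253.5,73.3),.046)*1000).round(1))
P=[ray(c,u,.05)[:2]*1000 for u in((400.1,75.6),(425,52.7),(442.8,78.7),(417.7,100.5))]
print(np.mean(P,0),[ (np.linalg.norm(P[i]-P[i-1]).round(1),np.degrees(np.arctan2(*(P[i]-P[i-1])[::-1])).round(1)) for i in range(4)])
E
```

```text
flat [465.4 -84.3  56. ] rim [465.5 -84.4  46. ]
[657.03554085 -89.04529726] [(np.float64(34.3), np.float64(129.7)), (np.float64(35.4), np.float64(41.5)), (np.float64(34.8), np.float64(-50.1)), (np.float64(35.5), np.float64(-139.3))]
```

The sizes check out. First the thin electrode at (465.5,-84.4): approach, descend, grip.

>>> apply_moves(deltas=[[0, -1.05, 1.94, -2.5, 0, 0, 0], [0, -1.05, 1.94, -2.5, 0, 0, 0], [0, -1.05, 1.94, -2.5, 0, 0, 0], [0, -1.05, 1.94, -2.5, 0, 0, 0], [0, -1.05, 1.94, -2.5, 0, 0, 0], [0, -1.05, 1.94, -2.5, 0, 0, 0], [0, -1.05, 1.94, -2.5, 0, 0, 0], [0, -1.05, 1.94, -2.5, 0, 0, 0], [0, 0, 0, 0, 0, 0, 0], [0, 0, 0, 0, 0, 0, 0]])

```text
time_s: 2.3
ee_pos: [0.4663, -0.0844, 0.1269]
eef_rot: [3.141, 0.0, 1.572]
force: [0.3, 0.0, 0.5]
grip_width: 0.0942
grip_force: 0.0
```

>>> apply_moves(deltas=[[0, 0, 0, -2.1, 0, 0, 0], [0, 0, 0, -2.1, 0, 0, 0], [0, 0, 0, -2.1, 0, 0, 0], [0, 0, 0, -2.1, 0, 0, 0], [0, 0, 0, 0, 0, 0, 0], [0, 0, 0, 0, 0, 0, 0]], grip_force=20)

```text
time_s: 2.9
ee_pos: [0.4668, -0.0853, 0.0436]
eef_rot: [3.14, 0.0, 1.57]
force: [-0.2, -0.9, 0.6]
grip_width: 0.0937
grip_force: 0.0
```

>>> apply_moves(deltas=[[255, 0, 0, 0, 0, 0, 0], [255, 0, 0, 0, 0, 0, 0], [255, 0, 0, 0, 0, 0, 0], [255, 0, 0, 0, 0, 0, 0], [255, 0, 0, 0, 0, 0, 0], [255, 0, 0, 0, 0, 0, 0], [255, 0, 0, 0, 0, 0, 0], [255, 0, 0, 0, 0, 0, 0], [255, 0, 0, 0, 0, 0, 0], [255, 0, 0, 0, 0, 0, 0]])

```text
time_s: 3.9
ee_pos: [0.4659, -0.0848, 0.0424]
eef_rot: [-3.141, -0.0, 1.571]
force: [-0.9, -1.1, 0.4]
grip_width: 0.0233
grip_force: 20.0
```

>>> apply_moves(deltas=[[255, 0, 0, 3, 0, 0, 0], [255, 0, 0, 3.5, 0, 0, 0], [255, 0, 0, 3.5, 0, 0, 0], [255, 0, 0, 3, 0, 0, 0], [255, 0, 0, 0, 0, 0, 0]])

```text
time_s: 4.4
ee_pos: [0.4674, -0.0851, 0.176]
eef_rot: [3.136, 0.002, 1.571]
force: [0.5, -0.2, -2.7]
grip_width: 0.0233
grip_force: 20.0
```

>>> apply_moves(deltas=[[255, 0.45, -3.1, 0, 0, 0, 0], [255, 0.45, -3.1, 0, 0, 0, 0], [255, 0.45, -3.1, 0, 0, 0, 0], [255, 0.45, -3.1, 0, 0, 0, 0], [255, 0.45, -3.1, 0, 0, 0, 0], [255, 0.45, -3.1, 0, 0, 0, 0], [255, 0.45, -3.1, 0, 0, 0, 0], [255, 0.45, -3.1, 0, 0, 0, 0], [255, 0.45, -3.1, 0, 0, 0, 0], [255, 0.45, -3.1, 0, 0, 0, 0]])

```text
time_s: 5.4
ee_pos: [0.5107, -0.3959, 0.1707]
eef_rot: [-3.14, -0.001, 1.571]
force: [-0.1, 0.5, -1.8]
grip_width: 0.0236
grip_force: 20.0
```

>>> apply_moves(deltas=[[255, 0, 0, -2.0, 0, 0, 0], [255, 0, 0, -2.0, 0, 0, 0], [255, 0, 0, -2.0, 0, 0, 0], [255, 0, 0, 0, 0, 0, 0], [255, 0, 0, 0, 0, 0, 0]])

```text
time_s: 5.9
ee_pos: [0.5109, -0.3947, 0.112]
eef_rot: [-3.141, -0.001, 1.571]
force: [0.2, 0.3, -1.1]
grip_width: 0.0234
grip_force: 20.0
```

```bash
python3 - <<'E'
from h import *
print(ctrl.get_obs()["ee_pos"]); c=shot("wrist")
a=c["img"][150:480,150:500,::-1]
s=shot("scene")["img"][100:265,190:365,::-1]
cv2.imwrite("pics/p3.png",np.hstack([a,cv2.resize(s,(350,330),interpolation=cv2.INTER_CUBIC)]))
E
```

```text
[ 0.51085608 -0.39467184  0.11198439]
```

View pics/p3.png

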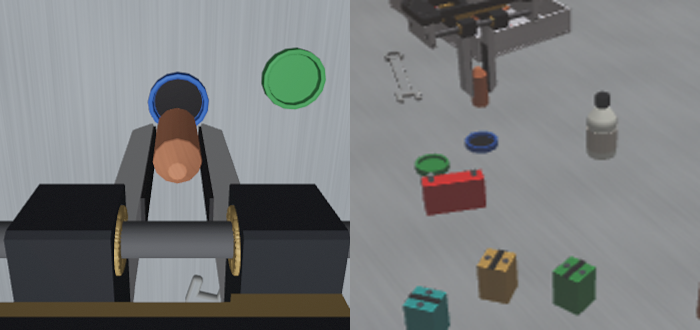

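The electrode hangs in line with the blue nest at crop (179,100). Lowering and releasing.

>>> apply_moves(deltas=[[255, 0, 0, -2.0, 0, 0, 0], [255, 0, 0, -2.0, 0, 0, 0], [255, 0, 0, -1.2, 0, 0, 0], [255, 0, 0, -0.8, 0, 0, 0], [255, 0, 0, -0.4, 0, 0, 0], [255, 0, 0, -0.3, 0, 0, 0], [255, 0, 0, 0, 0, 0, 0], [255, 0, 0, 0, 0, 0, 0]])

```text
time_s: 6.8
ee_pos: [0.5113, -0.3952, 0.0464]
eef_rot: [3.14, 0.001, 1.571]
force: [-0.6, -0.6, 2.9]
grip_width: 0.0237
grip_force: 20.0
```

>>> apply_moves(deltas=[[0, 0, 0, 0, 0, 0, 0], [0, 0, 0, 0, 0, 0, 0], [0, 0, 0, 0, 0, 0, 0], [0, 0, 0, 0, 0, 0, 0], [0, 0, 0, 0, 0, 0, 0], [0, 0, 0, 2.5, 0, 0, 0], [0, 0, 0, 3.5, 0, 0, 0], [0, 0, 0, 4, 0, 0, 0], [0, 0, 0, 4, 0, 0, 0], [0, 0, 0, 0, 0, 0, 0]])

```text
time_s: 7.8
ee_pos: [0.5124, -0.396, 0.1917]
eef_rot: [3.135, 0.006, 1.571]
force: [0.3, 0.3, 1.2]
grip_width: 0.0939
grip_force: 0.0
```

>>> apply_moves(deltas=[[0, 1.2, 1.3, 0, 0, 0, 0.14], [0, 1.2, 1.3, 0, 0, 0, 0.14], [0, 1.2, 1.3, 0, 0, 0, 0.14], [0, 1.2, 1.3, 0, 0, 0, 0.14], [0, 1.2, 1.3, 0, 0, 0, 0.14], [0, 1.2, 1.3, 0, 0, 0, 0.14], [0, 1.2, 1.3, 0, 0, 0, 0.14], [0, 1.2, 1.3, 0, 0, 0, 0.14], [0, 1.0, 1.5, 0, 0, 0, 0.137], [0, 0, 0, 0, 0, 0, 0]])

```text
time_s: 8.8
ee_pos: [0.6178, -0.2741, 0.1846]
eef_rot: [3.141, -0.001, 2.833]
force: [0.2, -0.4, -0.7]
grip_width: 0.0937
grip_force: 0.0
```

```bash
python3 - <<'E'
from h import *
o=ctrl.get_obs();print(o["ee_pos"],o["eef_rot"],o["qpos"]); c=shot("wrist")
for b in blobs(c,"red",300): print(rect(c,b,.046),rect(c,b,.0))
a=c["img"][:,:,::-1]
s=shot("scene")["img"][100:265,190:365,::-1]
cv2.imwrite("pics/p4.png",np.hstack([cv2.resize(a,(400,300)),cv2.resize(s,(318,300),interpolation=cv2.INTER_CUBIC)]))
E
```

```text
[ 0.6177754  -0.27410048  0.18463325] [ 3.14122531e+00 -7.58962029e-04  2.83254239e+00] [-4.71861205e-01  6.20821144e-01  1.16624802e+00  2.45132322e-04
  1.35533197e+00 -1.73365964e+00]
[ 614.6 -275.9   22.2   82.9   72.2] [ 626.  -280.    25.6   96.    72.2]
```

View pics/p4.png

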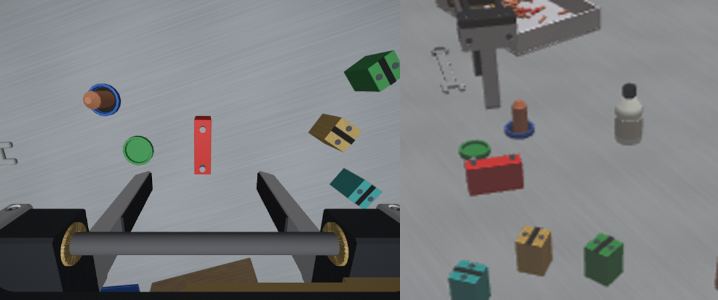

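The thin electrode stands inside its blue nest at (101,99), and the bar is lined up between the fingers. Gripping the bar.

>>> apply_moves(deltas=[[0, 0, 0, -3.5, 0, 0, 0], [0, 0, 0, -3.5, 0, 0, 0], [0, 0, 0, -3.5, 0, 0, 0], [0, 0, 0, -2.5, 0, 0, 0], [0, 0, 0, -1.2, 0, 0, 0], [0, 0, 0, 0, 0, 0, 0], [0, 0, 0, 0, 0, 0, 0]], grip_force=30)

```text
time_s: 9.6
ee_pos: [0.6173, -0.2765, 0.0448]
eef_rot: [-3.141, 0.002, 2.826]
force: [0.6, 0.1, 0.6]
grip_width: 0.0944
grip_force: 0.0
```

>>> apply_moves(deltas=[[255, 0, 0, 0, 0, 0, 0], [255, 0, 0, 0, 0, 0, 0], [255, 0, 0, 0, 0, 0, 0], [255, 0, 0, 0, 0, 0, 0], [255, 0, 0, 0, 0, 0, 0], [255, 0, 0, 0, 0, 0, 0], [255, 0, 0, 0, 0, 0, 0], [255, 0, 0, 0, 0, 0, 0], [255, 0, 0, 0, 0, 0, 0], [255, 0, 0, 0, 0, 0, 0]])

```text
time_s: 10.6
ee_pos: [0.617, -0.2759, 0.0435]
eef_rot: [-3.141, 0.0, 2.828]
force: [-0.4, -1.3, -0.0]
grip_width: 0.0238
grip_force: 30.0
```

>>> apply_moves(deltas=[[255, 0, 0, 3, 0, 0, 0], [255, 0, 0, 3.5, 0, 0, 0], [255, 0, 0, 3.5, 0, 0, 0], [255, 0, 0, 3.5, 0, 0, 0], [255, 0, 0, 0, 0, 0, 0]])

```text
time_s: 11.1
ee_pos: [0.6184, -0.2764, 0.1836]
eef_rot: [-3.14, 0.008, 2.828]
force: [-0.3, -1.2, -2.4]
grip_width: 0.0236
grip_force: 30.0
```

>>> apply_moves(deltas=[[255, -1.4, 3.5, 0, 0, 0, 0.0214], [255, -1.4, 3.5, 0, 0, 0, 0.0214], [255, -1.4, 3.5, 0, 0, 0, 0.0214], [255, -1.4, 3.5, 0, 0, 0, 0.0214], [255, -1.4, 3.5, 0, 0, 0, 0.0214], [255, -1.4, 3.5, 0, 0, 0, 0.0214], [255, -1.4, 3.5, 0, 0, 0, 0.0214], [255, -1.4, 3.5, 0, 0, 0, 0.0214]])

```text
time_s: 11.9
ee_pos: [0.5036, 0.0055, 0.177]
eef_rot: [-3.142, -0.002, 3.0]
force: [0.1, -0.2, -3.5]
grip_width: 0.0239
grip_force: 30.0
```

>>> apply_moves(deltas=[[255, -1.4, 3.5, 0, 0, 0, 0.0214], [255, -1.4, 3.5, 0, 0, 0, 0.0214], [255, -1.4, 3.5, 0, 0, 0, 0.0214], [255, -1.4, 3.5, 0, 0, 0, 0.0214], [255, -1.4, 3.5, 0, 0, 0, 0.0214], [255, -1.4, 3.5, 0, 0, 0, 0.0214], [255, -1.4, 3.5, 0, 0, 0, 0.0214], [255, -1.4, 3.5, 0, 0, 0, 0.0214], [255, 0, 0, 0, 0, 0, 0], [255, 0, 0, 0, 0, 0, 0]])

```text
time_s: 12.9
ee_pos: [0.3922, 0.2843, 0.1772]
eef_rot: [-3.141, -0.002, -3.111]
force: [-0.6, -0.4, -3.2]
grip_width: 0.0238
grip_force: 30.0
```

```bash
python3 - <<'E'
from h import *
o=ctrl.get_obs();print(o["ee_pos"],o["eef_rot"],o["qpos"].round(2) if hasattr(o["qpos"],"round") else o["qpos"]); c=shot("wrist")
for b in blobs(c,"blue",100): print(cv2.boundingRect(b),rect(c,b,.01))
a=c["img"][:,:,::-1]
s=shot("scene")["img"][200:400,310:522,::-1]
cv2.imwrite("pics/p5.png",np.hstack([cv2.resize(a,(400,300)),cv2.resize(s,(318,300),interpolation=cv2.INTER_CUBIC)]))
E
```

```text
[0.39224857 0.2843431  0.17722915] [-3.14050314e+00 -1.58446375e-03 -3.11139634e+00] [ 0.55  0.21  1.77 -0.    1.17 -1.05]
(286, 408, 58, 30) [608.9 275.8  54.2  42.9  70.9]
(425, 319, 56, 35) [499.  423.5  64.2  27.   69.8]
(301, 175, 51, 57) [367.9 281.9  52.8  47.3   1.7]
```

View pics/p5.png

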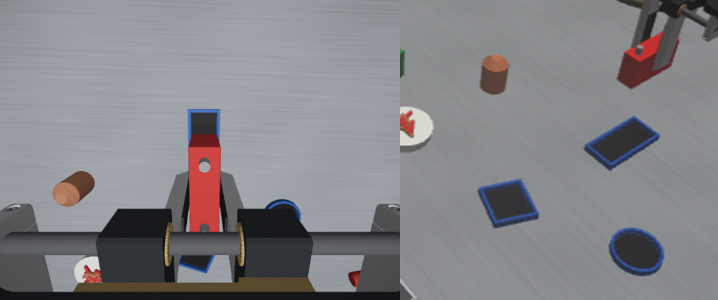

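The bar is aligned over the oblong nest, whose visible end is at (204,125). The wrist and scene estimates agree to 3 mm. Lowering.

>>> apply_moves(deltas=[[255, 0.1, -0.05, -3.0, 0, 0, 0], [255, 0, 0, -3.0, 0, 0, 0], [255, 0, 0, -3.0, 0, 0, 0], [255, 0, 0, -2.0, 0, 0, 0], [255, 0, 0, -1.0, 0, 0, 0], [255, 0, 0, -0.5, 0, 0, 0], [255, 0, 0, -0.4, 0, 0, 0], [255, 0, 0, 0, 0, 0, 0], [255, 0, 0, 0, 0, 0, 0]])

```text
time_s: 13.9
ee_pos: [0.3943, 0.2838, 0.0501]
eef_rot: [3.141, 0.001, -3.113]
force: [0.2, -0.9, -3.1]
grip_width: 0.0238
grip_force: 30.0
```

>>> apply_moves(deltas=[[255, 0, 0, -0.3, 0, 0, 0], [255, 0, 0, 0, 0, 0, 0]])

```text
time_s: 14.1
ee_pos: [0.3945, 0.284, 0.0473]
eef_rot: [3.141, 0.002, -3.113]
force: [-1.5, -1.3, 5.4]
grip_width: 0.0237
grip_force: 30.0
```

>>> apply_moves(deltas=[[0, 0, 0, 0, 0, 0, 0], [0, 0, 0, 0, 0, 0, 0], [0, 0, 0, 0, 0, 0, 0], [0, 0, 0, 0, 0, 0, 0], [0, 0, 0, 0, 0, 0, 0], [0, 0, 0, 2.5, 0, 0, 0], [0, 0, 0, 4, 0, 0, 0], [0, 0, 0, 4, 0, 0, 0], [0, 0, 0, 4, 0, 0, 0], [0, 0, 0, 0, 0, 0, 0]])

```text
time_s: 15.1
ee_pos: [0.3955, 0.2847, 0.1964]
eef_rot: [3.138, 0.007, -3.113]
force: [0.2, 0.1, -0.5]
grip_width: 0.0936
grip_force: 0.0
```

>>> apply_moves(deltas=[[0, 0.9, -3.4, 0, 0, 0, 0], [0, 0.9, -3.4, 0, 0, 0, 0], [0, 0.9, -3.4, 0, 0, 0, 0], [0, 0.9, -3.4, 0, 0, 0, 0], [0, 0.9, -3.4, 0, 0, 0, 0], [0, 0.9, -3.4, 0, 0, 0, 0], [0, 0, 0, 0, 0, 0, 0], [0, 0, 0, 0, 0, 0, 0]])

```text
time_s: 15.9
ee_pos: [0.4478, 0.0794, 0.1908]
eef_rot: [3.142, -0.001, -3.115]
force: [-0.4, 0.7, -0.3]
grip_width: 0.0941
grip_force: 0.0
```

```bash
python3 - <<'E'
from h import *
o=ctrl.get_obs();print(o["ee_pos"],o["eef_rot"]); c=shot("wrist")
for b in blobs(c,"copper",100):
    h=cv2.boundingRect(b); print(h, rect(c,b,.046))
a=c["img"][:,:,::-1]
s=shot("scene"); print("dish",(ray(s,(313,285),.015)*1000).round())
print("flat scene",(ray(s,(374,238),.058)*1000).round())
s=s["img"][200:400,310:522,::-1]
cv2.imwrite("pics/p6.png",np.hstack([cv2.resize(a,(480,360)),cv2.resize(s,(318,360),interpolation=cv2.INTER_CUBIC)]))
E
```

```text
[0.44783049 0.07942511 0.19082105] [ 3.14153419e+00 -8.96818475e-04 -3.11456544e+00]
(311, 224, 43, 51) [461.4  84.   47.2  38.1   1.5]
dish [642. 100.  15.]
flat scene [467.  87.  58.]
```

View pics/p6.png

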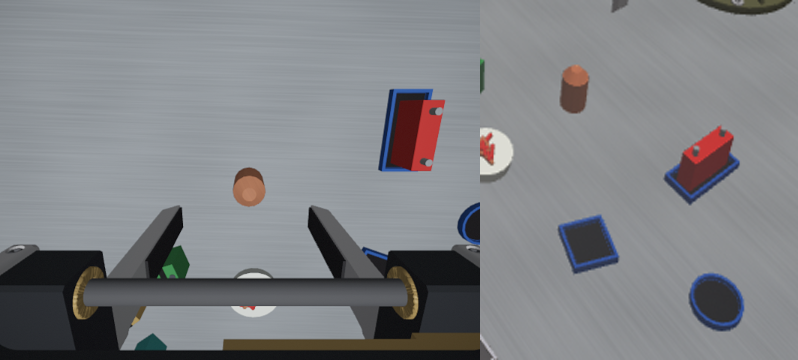

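The bar stands in its nest. The thick electrode's flat is at full-frame (333,249), which gives a centre of about (465,85).

>>> apply_moves(deltas=[[0, 1.7, 0.5, -3.0, 0, 0, 0], [0, 0, 0, -3.5, 0, 0, 0], [0, 0, 0, -3.5, 0, 0, 0], [0, 0, 0, -3.0, 0, 0, 0], [0, 0, 0, -1.6, 0, 0, 0], [0, 0, 0, 0, 0, 0, 0], [0, 0, 0, 0, 0, 0, 0]], grip_force=35)

```text
time_s: 16.7
ee_pos: [0.4651, 0.0854, 0.0459]
eef_rot: [3.142, 0.0, -3.112]
force: [0.3, 0.0, 0.5]
grip_width: 0.0936
grip_force: 0.0
```

>>> apply_moves(deltas=[[255, 0, 0, 0, 0, 0, 0], [255, 0, 0, 0, 0, 0, 0], [255, 0, 0, 0, 0, 0, 0], [255, 0, 0, 0, 0, 0, 0], [255, 0, 0, 0, 0, 0, 0], [255, 0, 0, 0, 0, 0, 0], [255, 0, 0, 0, 0, 0, 0], [255, 0, 0, 0, 0, 0, 0]])

```text
time_s: 17.5
ee_pos: [0.465, 0.0846, 0.0455]
eef_rot: [-3.141, -0.0, -3.113]
force: [0.3, -1.9, 0.7]
grip_width: 0.0389
grip_force: 35.0
```

>>> apply_moves(deltas=[[255, 0, 0, 3, 0, 0, 0], [255, 0, 0, 3.5, 0, 0, 0], [255, 0, 0, 3.5, 0, 0, 0], [255, 0, 0, 3, 0, 0, 0], [255, 0, 0, 0, 0, 0, 0]])

```text
time_s: 18.0
ee_pos: [0.4662, 0.0848, 0.1784]
eef_rot: [3.141, 0.005, -3.113]
force: [1.0, 0.3, -4.6]
grip_width: 0.0392
grip_force: 35.0
```

>>> apply_moves(deltas=[[255, 0.55, 3.38, 0, 0, 0, 0], [255, 0.55, 3.38, 0, 0, 0, 0], [255, 0.55, 3.38, 0, 0, 0, 0], [255, 0.55, 3.38, 0, 0, 0, 0], [255, 0.55, 3.38, 0, 0, 0, 0], [255, 0.55, 3.38, 0, 0, 0, 0], [255, 0.55, 3.38, 0, 0, 0, 0], [255, 0.55, 3.38, 0, 0, 0, 0], [255, 0.55, 3.38, 0, 0, 0, 0], [255, 0.55, 3.38, 0, 0, 0, 0]])

```text
time_s: 19.0
ee_pos: [0.5195, 0.4237, 0.1722]
eef_rot: [-3.14, -0.003, -3.113]
force: [1.5, -0.5, -5.1]
grip_width: 0.0392
grip_force: 35.0
```

>>> apply_moves(deltas=[[255, 0, 0, -3, 0, 0, 0], [255, 0, 0, -2, 0, 0, 0], [255, 0, 0, 0, 0, 0, 0], [255, 0, 0, 0, 0, 0, 0]])

```text
time_s: 19.4
ee_pos: [0.5197, 0.4224, 0.1242]
eef_rot: [-3.14, -0.002, -3.113]
force: [0.4, -0.0, -4.3]
grip_width: 0.0391
grip_force: 35.0
```

```bash
python3 - <<'E'
from h import *
o=ctrl.get_obs();print(o["ee_pos"],o["eef_rot"]); c=shot("wrist")
for b in blobs(c,"blue",100): print(cv2.boundingRect(b),rect(c,b,.01))
a=c["img"][:,:,::-1]
s=shot("scene")["img"][200:420,310:543,::-1]
cv2.imwrite("pics/p7.png",np.hstack([cv2.resize(a,(400,300)),cv2.resize(s,(318,300),interpolation=cv2.INTER_CUBIC)]))
E
```

```text
[0.51972456 0.42240363 0.1242185 ] [-3.14043528e+00 -1.70730125e-03 -3.11310411e+00]
(117, 286, 86, 70) [599.2 278.7  60.8  64.9  70.8]
(286, 205, 78, 63) [512.5 419.4  50.3  62.1   4.7]
(113, 0, 70, 145) [398.5 285.5  93.5  51.1   1.4]
```

View pics/p7.png

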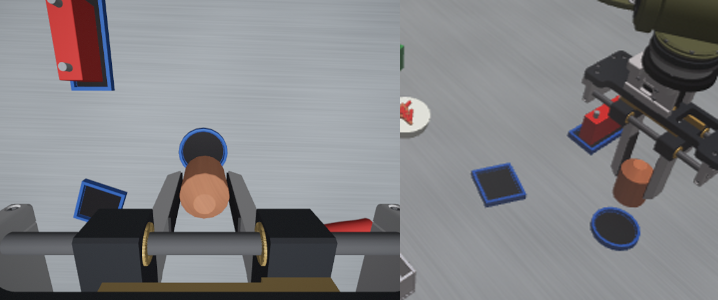

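The thick electrode is above its large round nest, rim at (203,150). Lowering.

>>> apply_moves(deltas=[[255, 0, -0.15, -2.5, 0, 0, 0], [255, 0, 0, -2.5, 0, 0, 0], [255, 0, 0, -1.2, 0, 0, 0], [255, 0, 0, -0.6, 0, 0, 0], [255, 0, 0, -0.4, 0, 0, 0], [255, 0, 0, -0.2, 0, 0, 0], [255, 0, 0, 0, 0, 0, 0], [255, 0, 0, 0, 0, 0, 0]])

```text
time_s: 20.3
ee_pos: [0.5202, 0.4214, 0.0522]
eef_rot: [3.141, 0.001, -3.113]
force: [0.6, -0.4, -5.5]
grip_width: 0.039
grip_force: 35.0
```

>>> apply_moves(deltas=[[255, 0, 0, -0.3, 0, 0, 0], [255, 0, 0, 0, 0, 0, 0]])

```text
time_s: 20.5
ee_pos: [0.5205, 0.4215, 0.0495]
eef_rot: [3.141, 0.002, -3.113]
force: [-0.1, -0.5, 2.7]
grip_width: 0.0392
grip_force: 35.0
```

>>> apply_moves(deltas=[[0, 0, 0, 0, 0, 0, 0], [0, 0, 0, 0, 0, 0, 0], [0, 0, 0, 0, 0, 0, 0], [0, 0, 0, 0, 0, 0, 0], [0, 0, 0, 0, 0, 0, 0], [0, 0, 0, 2.5, 0, 0, 0], [0, 0, 0, 4, 0, 0, 0], [0, 0, 0, 4, 0, 0, 0], [0, 0, 0, 4, 0, 0, 0], [0, 0, 0, 0, 0, 0, 0]])

```text
time_s: 21.5
ee_pos: [0.5214, 0.4223, 0.2]
eef_rot: [3.136, 0.008, -3.113]
force: [0.1, 0.1, 0.0]
grip_width: 0.0941
grip_force: 0.0
```

>>> apply_moves(deltas=[[0, 0.98, -3.65, 0, 0, 0, -0.064], [0, 0.98, -3.65, 0, 0, 0, -0.064], [0, 0.98, -3.65, 0, 0, 0, -0.064], [0, 0.98, -3.65, 0, 0, 0, -0.064], [0, 0.98, -3.65, 0, 0, 0, -0.064], [0, 0.98, -3.65, 0, 0, 0, -0.064], [0, 0.98, -3.65, 0, 0, 0, -0.064]])

```text
time_s: 22.2
ee_pos: [0.5887, 0.1642, 0.1929]
eef_rot: [-3.141, -0.0, 2.72]
force: [0.4, 0.7, 0.2]
grip_width: 0.0937
grip_force: 0.0
```

>>> apply_moves(deltas=[[0, 0.98, -3.65, 0, 0, 0, -0.064], [0, 0.98, -3.65, 0, 0, 0, -0.064], [0, 0.98, -3.65, 0, 0, 0, -0.064], [0, 0.98, -3.65, 0, 0, 0, -0.064], [0, 0.98, -3.65, 0, 0, 0, -0.064], [0, 0.98, -3.65, 0, 0, 0, -0.064], [0, 0.98, -3.65, 0, 0, 0, -0.064], [0, 0, 0, 0, 0, 0, 0], [0, 0, 0, 0, 0, 0, 0]])

```text
time_s: 23.1
ee_pos: [0.657, -0.0902, 0.1925]
eef_rot: [-3.141, -0.001, 2.274]
force: [0.3, 0.5, 0.5]
grip_width: 0.0939
grip_force: 0.0
```

```bash
python3 - <<'E'
from h import *
o=ctrl.get_obs();print(o["ee_pos"],o["eef_rot"]); c=shot("wrist")
print(proj(c,np.array([.657,-.089,.05])))
a=c["img"][:,:,::-1]
s=shot("scene")["img"][200:420,310:543,::-1]
cv2.imwrite("pics/p8.png",np.hstack([cv2.resize(a,(480,360)),cv2.resize(s,(318,360),interpolation=cv2.INTER_CUBIC)]))
E
```

```text
[ 0.65697253 -0.09019869  0.1925403 ] [-3.14099270e+00 -9.78578941e-04  2.27357130e+00]
[328.29203004 234.10340443]
```

View pics/p8.png

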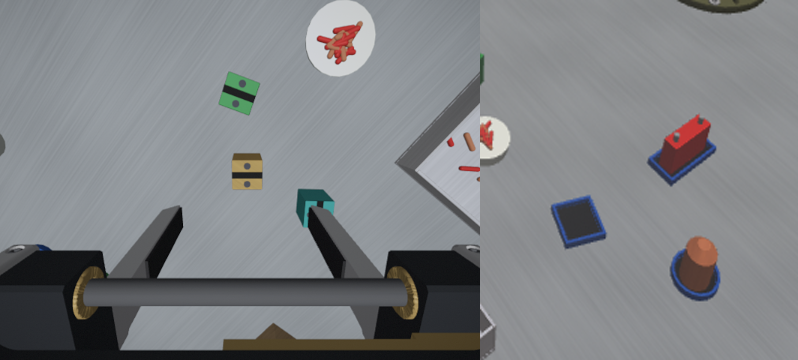

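The brass block's top is centred at full-frame (329,233), predicted (328,234), and square to the jaws. The turquoise look-alike at (320,208) is near the right finger, so I'll descend with the jaws partly closed.

>>> apply_moves(deltas=[[85, 0, 0.1, 0, 0, 0, 0], [85, 0, 0, 0, 0, 0, 0], [85, 0, 0, 0, 0, 0, 0], [85, 0, 0, 0, 0, 0, 0], [85, 0, 0, 0, 0, 0, 0]], grip_force=35)

```text
time_s: 23.7
ee_pos: [0.6572, -0.0887, 0.1935]
eef_rot: [3.142, 0.0, 2.274]
force: [-0.7, 1.0, 0.0]
grip_width: 0.0632
grip_force: 0.0
```

```bash
python3 - <<'E'
from h import *
c=shot("wrist"); print(ctrl.get_obs()["grip_width"])
for b in blobs(c,"teal",100): print(cv2.boundingRect(b),rect(c,b,.05))
a=c["img"][150:420,150:510,::-1]
cv2.imwrite("pics/p9.png",cv2.resize(a,None,fx=1.5,fy=1.5))
E
```

```text
0.06262044383914857
(394, 253, 50, 52) [748.1 -66.8  45.2  50.1  38.8]
```

View pics/p9.png

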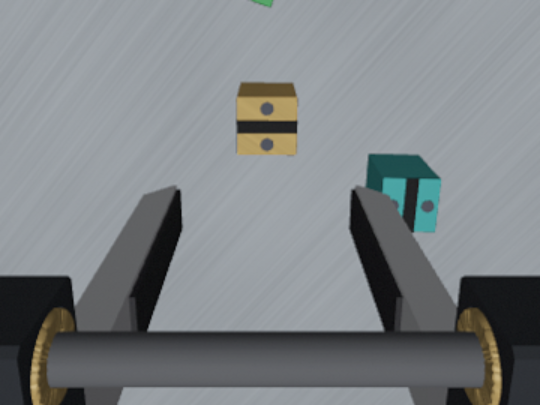

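The jaws clear the turquoise block by over 15 mm. Descending and gripping.

>>> apply_moves(deltas=[[85, 0, 0, -3.5, 0, 0, 0], [85, 0, 0, -3.5, 0, 0, 0], [85, 0, 0, -3.5, 0, 0, 0], [85, 0, 0, -3.0, 0, 0, 0], [85, 0, 0, -1.3, 0, 0, 0], [85, 0, 0, 0, 0, 0, 0], [85, 0, 0, 0, 0, 0, 0]])

```text
time_s: 24.45
ee_pos: [0.6579, -0.0889, 0.047]
eef_rot: [3.14, 0.001, 2.274]
force: [0.7, -0.0, 0.1]
grip_width: 0.0624
grip_force: 0.0
```

>>> apply_moves(deltas=[[255, 0, 0, 0, 0, 0, 0], [255, 0, 0, 0, 0, 0, 0], [255, 0, 0, 0, 0, 0, 0], [255, 0, 0, 0, 0, 0, 0], [255, 0, 0, 0, 0, 0, 0], [255, 0, 0, 0, 0, 0, 0], [255, 0, 0, 0, 0, 0, 0]])

```text
time_s: 25.15
ee_pos: [0.6575, -0.0888, 0.046]
eef_rot: [3.141, 0.001, 2.274]
force: [-0.3, 1.4, 6.1]
grip_width: 0.0358
grip_force: 35.0
```

>>> apply_moves(deltas=[[255, 0, 0, 3, 0, 0, 0], [255, 0, 0, 3.5, 0, 0, 0], [255, 0, 0, 3.5, 0, 0, 0], [255, 0, 0, 3, 0, 0, 0], [255, 0, 0, 0, 0, 0, 0]])

```text
time_s: 25.65
ee_pos: [0.6583, -0.0891, 0.1792]
eef_rot: [3.138, 0.005, 2.274]
force: [0.9, 0.1, -4.2]
grip_width: 0.0359
grip_force: 35.0
```

>>> apply_moves(deltas=[[255, -0.56, 3.67, 0, 0, 0, 0.0532], [255, -0.56, 3.67, 0, 0, 0, 0.0532], [255, -0.56, 3.67, 0, 0, 0, 0.0532], [255, -0.56, 3.67, 0, 0, 0, 0.0532], [255, -0.56, 3.67, 0, 0, 0, 0.0532], [255, -0.56, 3.67, 0, 0, 0, 0.0532], [255, -0.56, 3.67, 0, 0, 0, 0.0532], [255, -0.56, 3.67, 0, 0, 0, 0.0532], [255, -0.56, 3.67, 0, 0, 0, 0.0532], [255, -0.56, 3.67, 0, 0, 0, 0.0532]])

```text
time_s: 26.65
ee_pos: [0.6001, 0.2793, 0.1726]
eef_rot: [-3.139, -0.003, 2.808]
force: [1.3, -0.0, -4.9]
grip_width: 0.0358
grip_force: 35.0
```

>>> apply_moves(deltas=[[255, 0, 0, -3, 0, 0, 0], [255, 0, 0, -2, 0, 0, 0], [255, 0, 0, 0, 0, 0, 0], [255, 0, 0, 0, 0, 0, 0]])

```text
time_s: 27.05
ee_pos: [0.6009, 0.2779, 0.1243]
eef_rot: [-3.14, -0.002, 2.806]
force: [0.9, 0.8, -3.9]
grip_width: 0.036
grip_force: 35.0
```

```bash
python3 - <<'E'
from h import *
o=ctrl.get_obs();print(o["ee_pos"],o["eef_rot"]); c=shot("wrist")
for b in blobs(c,"blue",100): print(cv2.boundingRect(b),rect(c,b,.01))
a=c["img"][:,:,::-1]
s=shot("scene")["img"][200:420,310:543,::-1]
cv2.imwrite("pics/p10.png",np.hstack([cv2.resize(a,(400,300)),cv2.resize(s,(318,300),interpolation=cv2.INTER_CUBIC)]))
E
```

```text
[0.60086931 0.27787042 0.12434773] [-3.14014935e+00 -1.57884332e-03  2.80598031e+00]
(289, 208, 75, 61) [596.  278.6  59.3  50.   70.8]
(431, 29, 79, 97) [519.1 412.7  53.3  62.2  83. ]
(211, 0, 85, 55) [430.4 283.9  36.   47.5   1.3]
```

View pics/p10.png

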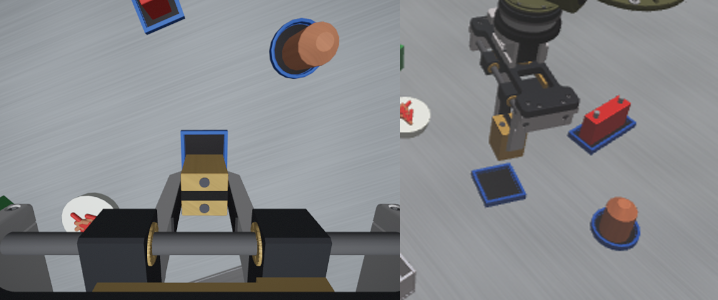

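The block is squarely over the square nest, far edge at (204,131). Lowering.

>>> apply_moves(deltas=[[255, 0, 0, -2.5, 0, 0, 0], [255, 0, 0, -2.5, 0, 0, 0], [255, 0, 0, -1.2, 0, 0, 0], [255, 0, 0, -0.6, 0, 0, 0], [255, 0, 0, -0.4, 0, 0, 0], [255, 0, 0, -0.2, 0, 0, 0], [255, 0, 0, -0.1, 0, 0, 0], [255, 0, 0, 0, 0, 0, 0], [255, 0, 0, 0, 0, 0, 0]])

```text
time_s: 28.05
ee_pos: [0.6014, 0.2783, 0.051]
eef_rot: [3.141, 0.001, 2.806]
force: [0.2, -0.7, -5.2]
grip_width: 0.0357
grip_force: 35.0
```

>>> apply_moves(deltas=[[255, 0, 0, -0.15, 0, 0, 0], [255, 0, 0, 0, 0, 0, 0]])

```text
time_s: 28.25
ee_pos: [0.6015, 0.2783, 0.0501]
eef_rot: [3.141, 0.001, 2.806]
force: [-2.8, -1.8, 5.7]
grip_width: 0.0355
grip_force: 35.0
```

Seated. Releasing, retreating and checking.

>>> apply_moves(deltas=[[0, 0, 0, 0, 0, 0, 0], [0, 0, 0, 0, 0, 0, 0], [0, 0, 0, 0, 0, 0, 0], [0, 0, 0, 0, 0, 0, 0], [0, 0, 0, 0, 0, 0, 0], [0, 0, 0, 2.5, 0, 0, 0], [0, 0, 0, 4, 0, 0, 0], [0, 0, 0, 4, 0, 0, 0], [0, 0, 0, 4, 0, 0, 0], [0, 0, 0, 4, 0, 0, 0]])

```text
time_s: 29.25
ee_pos: [0.601, 0.2781, 0.2357]
eef_rot: [3.141, 0.0, 2.806]
force: [-0.4, -0.8, 0.1]
grip_width: 0.0938
grip_force: 0.0
```

>>> apply_moves(deltas=[[0, -1.5, -2.5, 1, 0, 0, 0], [0, -1.5, -2.5, 1, 0, 0, 0], [0, -1.5, -2.5, 1, 0, 0, 0], [0, -1.5, -2.5, 1, 0, 0, 0], [0, -1.5, -2.5, 1, 0, 0, 0], [0, -1.5, -2.5, 1, 0, 0, 0], [0, 0, 0, 0, 0, 0, 0], [0, 0, 0, 0, 0, 0, 0]])

```text
time_s: 30.05
ee_pos: [0.5113, 0.1281, 0.2943]
eef_rot: [3.141, 0.001, 2.805]
force: [0.1, 0.7, -0.7]
grip_width: 0.0938
grip_force: 0.0
```

```bash
python3 - <<'E'
from h import *
s=shot("scene")["img"][120:400,200:520,::-1]
cv2.imwrite("pics/p11.png",cv2.resize(s,None,fx=2.1,fy=2.1,interpolation=cv2.INTER_CUBIC))
E
```

```text
(no output)
```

View pics/p11.png

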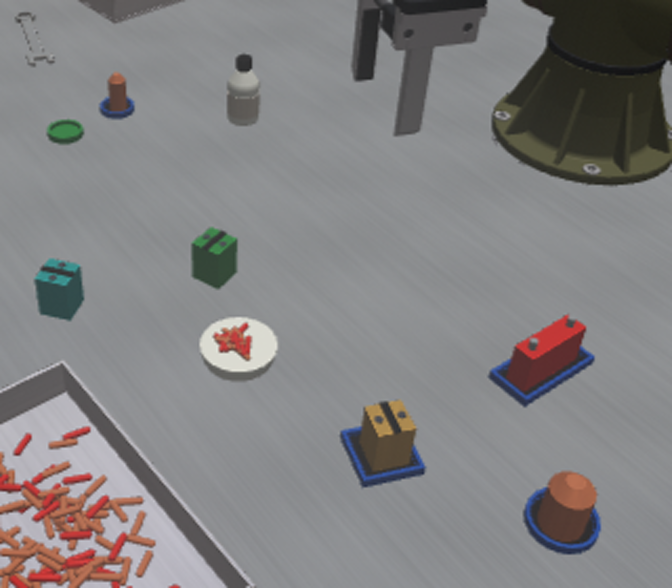

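All four parts stand upright inside their nests: thin electrode (117,95), bar (545,355), block (388,435), thick electrode (568,505). The bottle, dish and look-alikes haven't moved.

```bash
python3 -c "
from station import ctrl
print(ctrl.hand_in())"
```

```text
the job is handed in; nothing more can be done
None
```

The job is handed in: all four change parts stand upright in their matching blue nests, the bottle, dish and look-alikes were left where they were, and it took about 30 s of robot time.

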